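Register the ruled plate and hold the tweezers at its marked gap

ROBOT

A 7-joint arm with a two-finger parallel gripper is mounted at the origin on the work surface. World frame = base frame: x ahead of the robot, y to its left, z up, the work surface at z = 0. Lengths are in m, angles in rad, forces in N, time in s.
With the tool pointing down it reaches from about 0.4 to 0.9 m from the base axis. Payload 5.6 kg.
Tool frame: the origin (TCP) lies midway between the tips of the shut fingers; the grasp point (between the pads) lies 19 mm behind it; z points along the fingers, y is the line along which they close (so a half turn about z gives the same grasp; the last joint's range is limited). The gripper opens to 92 mm and grips with 3 to 60 N. Pads are 20 mm wide; open, the fingers measure 128 mm over their backs; the gripper's body (75 mm by 189 mm) begins 69 mm behind the grasp point.
Start: joints at [1.247, 0.468, -0.012, 1.603, 0.006, 1.071, -0.056], TCP at [0.18, -0.625, 0.215] pointing down, gripper open.
Joint ranges: [-2.53, 2.53], [-0.31, 2.02], [-1.57, 1.55], [0.28, 2.44], [-1.29, 4.43], [0.15, 1.84], [-2.92, 2.92]. Speed limits (rad/s): [2.57, 2.57, 3.14, 3.14, 3.14, 3.14, 3.14].

INTERFACE

Orientations are given as a 3x3 rotation matrix whose columns are the frame's x, y, z axes.
In Python, from station import env, effector, solver, viewer, workorder, search_frame, tip_of gives the robot as it stands. Calls block until the motion is done:
- env.reach(position, orientation): joint-space move of the TCP to a pose.
- env.movel(position, frame=None, rate=0.15): straight line of the TCP; frame=None keeps the orientation; rate is the mean speed in m/s.
- env.goto_joints(angles): joint-space move.
- effector.release() and effector.grasp(squeeze=None): open the fingers fully, or close them until they stop; squeeze is the grip in N (None keeps the last).
- env.pause(seconds).
- solver.inverse_kinematics(position, orientation): joint angles nearest the present ones, or None.
- env.sense(): the state.
- viewer.read_camera(name): name is "scene" or "top" or "wrist"; returns (picture, depth): 400x640x3 uint8, red, green, blue; 400x640 float32, m along the optical axis (not along the pixel's ray), 0 where there is no reading.
- viewer.camera_info(name): a dict with "intrinsics" (3x3 intrinsics, pixels), "dist_coeffs" ([k1, k2, p1, p2, k3] as OpenCV has them; the pictures are not rectified), "eye" and "rotation" of the camera in the world; the wrist camera has in their place "T_tool_cam" (4x4, takes a point from camera to tool coordinates, whose origin is the TCP and whose axes are the flange's). Camera axes: x right, y up, looking along -z (the intrinsics and any distortion apply to the point x, -y, -z); pixel columns grow to the right and rows downward; lengths in m; the calibration is good to about 2 mm. A picture is of the moment at which its call begins: read the wrist's pose just before it. camera_info takes no time and is no camera call.
A pose or a line that the arm cannot do raises env.PlanningError and nothing moves.
- workorder.finish_job(): hands the job in; it is judged then, once.
Trained networks look in the newest picture that a camera, given by its name, has taken for a name from the list of things; names that differ only in an ending like _2 or _b are one class to them, and where a whole thing is asked for, a point or a joint stands for the part that bears it (a point fixed in the world has none). Each returns a list of dicts, best first, with "score" (0 to 1); they miss things now and then, are a little off and sometimes report something else, mostly with a low value. They report only what shows in the picture. A call takes as long as a camera call.
- search_frame(camera, name): "at" ([x, y, z] in m, in world coordinates, good to about 4 mm: the middle of the surface that is visible of it).
- tip_of(camera, name): "at" ([x, y, z] in m, in world coordinates, good to about 4 mm: a listed point, or the origin of a listed thing).
The state is a dict: "t": time; "joint_positions": joint angles; "joint_velocities": joint speeds; "tau": joint torques, N m; "ee_pos": TCP position; "tcp_rot": TCP orientation; "wrist_force": force on the tool from outside, world axes, zero at the start; "moment": the same for the moment, N m; "gripper_width": finger opening in m; "grasp_force": force on a finger pad.
Only numpy, scipy, OpenCV 4.12 (cv2) and the standard library are available. Lean on these libraries where they do the work, as an engineer would, in place of code of your own. Each camera call takes 0.05 s, during which the arm holds its last target. There are 200 camera calls.

TASK

On the setting stage, push the white ruled plate home against both the end stop and the side stop. Then squeeze the stage's sprung tweezers by their ribbed pads until each tip stands over its own line on the plate, and finish holding them steadily squeezed at that gap, with the plate still against its stops: do not let go. Leave the other things on the bench where they are.

Things in the scene. Friction and masses are not known exactly. Their poses are not given: they have to be found in the camera images.
- stage: setting stage, fixed to the bench: black base plate (its x -135 to 155, y -55 to 75 mm, top 8 mm above the bench) with a block holding sprung steel tweezers, and two low stops forming a corner. Origin: on the bench below the middle between the tweezers' grip pads; x along the tweezers to the tips, y to their left, z up. Block: x -130 to -90, y +-23, top 58 mm above the bench
- end_stop (a point): middle of the face of the aluminium end stop, at stage x = 20, y = 0, 11.5 mm above the bench. The face looks to stage +x and spans y -18 to 18 mm; the stop is 8 mm thick and its top is 15 mm above the bench. The plate's -x edge belongs against it (plate origin then at stage x = 60 mm)
- side_stop (a point): middle of the face of the aluminium side stop, at stage x = 65, y = -25, 11.5 mm above the bench. The face looks to stage +y and spans x 32 to 98 mm; 8 mm thick, top 15 mm above the bench. The plate's -y edge belongs against it (plate origin then at stage y = 0)
- plate: loose white ruled plate, 80 x 50 x 8 mm (its x, y, z), 70 to 180 g, lying on the stage's base plate 12 to 32 mm short of the stops in stage +x and +y and turned up to 0.2 rad. Origin: centre of its underside, 8 mm above the bench. Two dark lines 16 mm apart on its top run along its x, at y = +8 and -8 mm, x -30 to 20 mm
- line_left (a point): point on the plate's top on its left line (plate x = -10, y = +8 mm), over which the left tip must stand
- line_right (a point): point on the plate's top on its right line (plate x = -10, y = -8 mm), for the right tip
- tip_left (a point): point of the left (+y) tweezer tip (rounded, 2 mm radius; this is its centre), 21.5 mm above the bench, 5.5 mm above the plate's top; at rest at stage x = 50, y = 18 mm. The tip points are 36 mm apart at rest and 16 mm apart when over the lines
- tip_right (a point): the same for the right (-y) tip; at rest at stage x = 50, y = -18 mm
- pad_left (a point): centre of the left tweezer arm's ribbed grip pad, 40 mm above the bench; at rest at stage x = 0, y = 13.7 mm. Pad: 30 mm long in x, 18 mm high (31 to 49 mm above the bench), outer face 4.4 mm outside this point; 23 mm free below it to the base plate. Over both outer faces: 36 mm at rest, about 23 mm when the tips are 16 mm apart
- pad_right (a point): the same for the right arm, at rest at stage x = 0, y = -13.7 mm
- jaw_left (a joint): angle of the left tweezer arm about its upright hinge in the block (stage x = -100, y = 5 mm): 0 at rest (open), grows when squeezed inward, stop at 0.115 rad; 0.067 puts its tip 8 mm from the middle. Tip 150 mm, pad 100 mm from the hinge. Springs open by itself; each arm has its own spring: at the pad 2 N to start, 5.4 N at 0.067 rad, 8 N at the stop
- jaw_right (a joint): the same for the right tweezer arm (hinge at stage x = -100, y = -5 mm)
- dish: bystander, loose: open glass dish, 60 mm across, 14 high; origin at its underside. Not to be disturbed
- objective: bystander, loose: steel microscope objective standing on its wide end, 26 mm across, 42 high; origin at its underside. Not to be disturbed
- oil_bottle: bystander, loose: small amber bottle, 28 mm across, 60 high; origin at its underside. Not to be disturbed
- specimen_jar: bystander, loose: clear jar, 40 mm across, 50 high; origin at its underside. Not to be disturbed
- slide_box: bystander, loose: grey slide box, 91 x 36 x 28 mm high, long along its x; origin at its underside. Not to be disturbed
- marker: bystander, loose: white marker pen with black cap, lying, about 125 x 12 x 12 mm, along its x; origin at its underside, roughly mid-length. Not to be disturbed
- eyepiece: bystander, loose: black eyepiece standing on its narrow end, 34 mm across, 50 high; origin at its underside. Not to be disturbed

How it is judged:
By the outcome, as a careful person would: the job done as asked, in the order asked, and still so for the second after the job is handed in, while the arm keeps its last pose, push and grip.
It also fails if it takes over 64 s, if anything falls off the work surface, if the arm or the gripper's body presses on something with over 40 N, if the wrist force passes 120 N, or if a joint passes its speed limit or range.

## Working session

There is one attempt and no reset: what is moved stays moved. The work goes in short steps, each a Python script; the robot and the scene stay as the last script left them, time stands still between calls to the robot, and variables do not carry over. Pictures are saved under pics/ and viewed, at most 10 in all, crops included, and the job is handed in when it is done.

```bash
ls; mkdir -p pics
python3 - <<'E'
from station import env, viewer, search_frame, tip_of
import cv2, numpy as np
for c in ("top","scene"):
    im,d=viewer.read_camera(c); cv2.imwrite(f"pics/{c}0.png",im[:,:,::-1])
    i=viewer.camera_info(c); print(c,i["eye"],np.round(i["intrinsics"],1).tolist(),i["dist_coeffs"],np.round(i["rotation"],3).tolist())
    for n in ["stage","end_stop","side_stop","plate","line_left","line_right","tip_left","tip_right","pad_left","pad_right"]:
        print(n,[(np.round(r["at"],4).tolist(),round(r["score"],2)) for r in tip_of(c,n)[:2]])
print(env.sense()["t"], env.sense()["gripper_width"])
E
```

```text
pics
top [0.46962399 0.04472433 0.99665604] [[483.5, 0.0, 325.9], [0.0, 483.5, 196.1], [0.0, 0.0, 1.0]] [-0.073561  0.        0.        0.        0.      ] [[-0.028, 0.991, -0.13], [-0.999, -0.025, 0.021], [0.017, 0.131, 0.991]]
stage [([0.5152, -0.0453, 0.0051], 0.97)]
end_stop [([0.5397, -0.0505, 0.013], 0.66), ([0.6876, 0.0914, -0.0024], 0.58)]
side_stop [([0.5809, -0.0808, 0.0074], 0.68), ([0.5922, -0.0364, 0.0202], 0.17)]
plate [([0.5956, -0.0318, 0.0076], 0.69), ([0.5184, -0.0436, 0.0017], 0.63)]
line_left [([0.5902, -0.0261, 0.012], 0.93)]
line_right [([0.59, -0.037, 0.0189], 0.61)]
tip_left []
tip_right [([0.5638, -0.074, 0.0187], 0.65)]
pad_left [([0.5216, -0.0331, 0.041], 0.48), ([0.5171, -0.0599, 0.041], 0.43)]
pad_right [([0.518, -0.0612, 0.0391], 0.71)]
scene [ 1.21096342 -0.19981305  0.52130021] [[398.2, 0.0, 318.4], [0.0, 398.2, 206.8], [0.0, 0.0, 1.0]] [7.19925707e-05 0.00000000e+00 0.00000000e+00 0.00000000e+00
 0.00000000e+00] [[0.335, -0.552, 0.764], [0.942, 0.182, -0.282], [0.017, 0.814, 0.58]]
stage [([0.5194, -0.0436, 0.0023], 0.87)]
end_stop [([0.5388, -0.0456, 0.0145], 0.71)]
side_stop [([0.5795, -0.0867, 0.013], 0.74), ([0.7251, -0.2018, 0.0001], 0.22)]
plate [([0.6001, -0.0321, 0.0105], 0.9)]
line_left [([0.5884, -0.0191, 0.0176], 0.73)]
line_right [([0.5883, -0.0406, 0.0197], 0.81)]
tip_left [([0.5739, -0.0333, 0.024], 0.66)]
tip_right [([0.5644, -0.0714, 0.0242], 0.61)]
pad_left [([0.5214, -0.0316, 0.0374], 0.61), ([0.4347, -0.1436, 0.0008], 0.59)]
pad_right [([0.5177, -0.0571, 0.0408], 0.54)]
1.1 0.09198923735082645
```

View pics/top0.png

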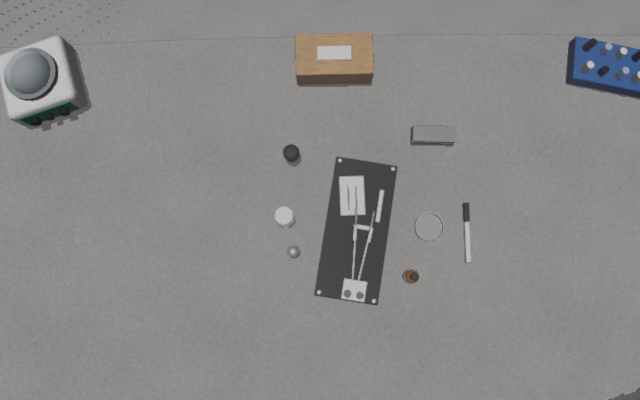

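View pics/scene0.png

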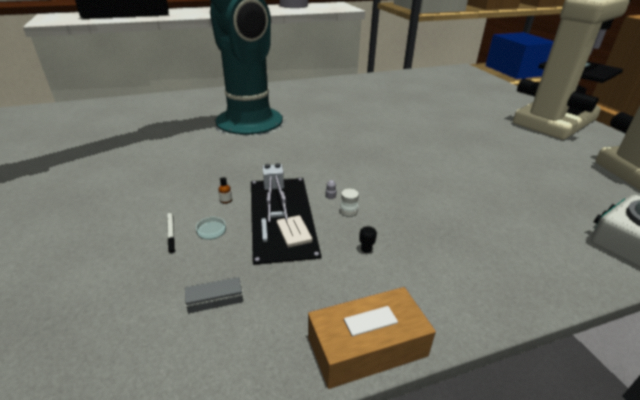

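Top: the stage base has its corners at about (338,158), (396,166), (377,303) and (316,294), with the plate at (352,195). The end stop is at (362,227), the side stop at (380,206), and bystanders are well clear of the stage. The network points agree with this. Next I'll move in for a closer wrist view.

Run:
```python
from station import env, viewer, tip_of
import cv2, numpy as np
s=env.sense(); print(np.round(s["tcp_rot"],3).tolist())
i=viewer.camera_info("wrist"); print(np.round(i["T_tool_cam"],3).tolist(),np.round(i["intrinsics"],1).tolist(),i["dist_coeffs"])
T=np.array(i["T_tool_cam"])
yaw=-0.13; c,sn=np.cos(yaw),np.sin(yaw)
# tool x = stage x, y = -stage y, z down ; pick half turn nearest by joint 7
best=None
for k in (1,-1):
    R=np.array([[k*c,k*sn,0],[k*sn,-k*c,0],[0,0,-1]]).T
    R=np.column_stack([[k*c,k*sn,0],[k*sn,-k*c,0],[0,0,-1]])
    cam=R@T[:3,3]
    p=np.array([0.545,-0.045,0.0])-np.array([cam[0],cam[1],0])+[0,0,0.27]
    q=solver=None
    from station import solver
    q=solver.inverse_kinematics(p,R); print(k,p,None if q is None else np.round(q,2))
    if q is not None and (best is None or abs(q[6])<abs(best[2][6])): best=(p,R,q)
env.movel([0.18,-0.625,0.27])
env.reach(best[0],best[1])
s=env.sense(); im,d=viewer.read_camera("wrist"); cv2.imwrite("pics/w1.png",im[:,:,::-1]); np.savez("w1.npz",im=im,d=d,p=s["ee_pos"],R=s["tcp_rot"])
print(s["t"],s["ee_pos"],s["wrist_force"])
for n in ["stage","end_stop","side_stop","plate","line_left","line_right","tip_left","tip_right","pad_left","pad_right"]:
    print(n,[(np.round(r["at"],4).tolist(),round(r["score"],2)) for r in tip_of("wrist",n)[:2]])
```

```text
[[0.961, 0.277, -0.0], [0.277, -0.961, -0.0], [-0.0, -0.0, -1.0]]
[[-0.001, 0.962, 0.274, 0.077], [1.0, 0.001, 0.001, 0.0], [0.0, 0.274, -0.962, -0.171], [0.0, 0.0, 0.0, 1.0]] [[360.4, 0.0, 318.5], [0.0, 360.4, 197.2], [0.0, 0.0, 1.0]] [-0.02799642  0.          0.          0.          0.        ]
1 [ 0.46907103 -0.03472459  0.27      ] [ 0.52  0.15 -0.56  1.93  0.09  1.08 -1.78]
-1 [ 0.62092897 -0.05527541  0.27      ] [ 0.59  0.5  -0.77  1.57  0.36  1.22  1.19]
4.1667 [ 0.62087817 -0.05664091  0.26980922] [-0.2693852  -0.46179668 -0.55511138]
stage [([0.5197, -0.0442, -0.0003], 0.74)]
end_stop [([0.5377, -0.0482, 0.007], 0.92)]
side_stop [([0.5802, -0.0793, 0.0163], 0.63), ([0.5905, -0.0352, 0.009], 0.48)]
plate [([0.6021, -0.0299, 0.0055], 0.71)]
line_left [([0.5889, -0.0214, 0.0163], 0.89), ([0.5755, -0.036, 0.0177], 0.17)]
line_right [([0.5919, -0.0377, 0.0105], 0.91)]
tip_left [([0.573, -0.0383, 0.0207], 0.66), ([0.602, -0.0344, 0.0058], 0.61)]
tip_right [([0.5664, -0.0747, 0.021], 0.96)]
pad_left [([0.5222, -0.028, 0.0417], 0.73), ([0.6008, -0.0341, 0.007], 0.16)]
pad_right []
```

View pics/w1.png

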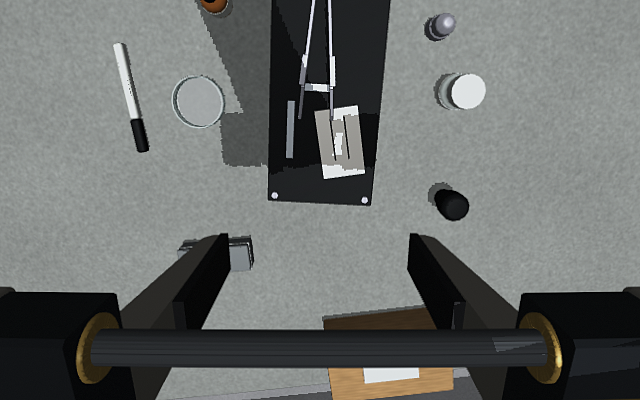

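The wrist view is turned half round, so up is stage -x. It shows the base's +x corners near (268,201) and (371,205), the plate's corners near (315,110), (357,105), (365,172) and (322,178), and the side stop at (290,128). I'll fit the stage frame and the plate from these.

```bash
cat > h.py <<'E'
from station import env, viewer, effector, solver, tip_of, search_frame
import cv2, numpy as np
def ray(cam,px,p=None,R=None):
    i=viewer.camera_info(cam)
    u=cv2.undistortPoints(np.array(px,float).reshape(-1,1,2),np.array(i["intrinsics"]),np.array(i["dist_coeffs"])).reshape(-1,2)
    v=np.column_stack([u[:,0],-u[:,1],-np.ones(len(u))])
    if cam=="wrist":
        T=np.array(i["T_tool_cam"]); return p+R@T[:3,3], v@(R@T[:3,:3]).T
    return np.array(i["eye"]), v@np.array(i["rotation"]).T
def at_z(cam,px,z,p=None,R=None):
    o,v=ray(cam,px,p,R); return o+v*((z-o[2])/v[:,2])[:,None]
def fit(S,W,w):  # 2D rigid stage->world
    S,W,w=map(np.array,(S,W,w)); w=w/w.sum(); a=w@S; b=w@W
    A=S-a; B=W-b; yaw=np.arctan2((w*(A[:,0]*B[:,1]-A[:,1]*B[:,0])).sum(),(w*(A*B).sum(1)).sum())
    c,s=np.cos(yaw),np.sin(yaw); Rm=np.array([[c,-s],[s,c]]); return Rm,b-Rm@a,yaw
E
python3 - <<'E'
from h import *
f=np.load("w1.npz"); p,R=f["p"],f["R"]
S=[[.155,-.055],[.155,.075]]; W=at_z("wrist",[[268,201],[371,205]],.008,p,R)[:,:2].tolist()
S+=[[.155,.075],[.155,-.055],[-.135,-.055],[-.135,.075]]; W+=at_z("top",[[337.5,157.5],[397,165.5],[377.5,304],[315.5,295]],.008)[:,:2].tolist()
w=[3]*2+[2]*4
N=dict(stage=(0,0),end_stop=(.02,0),side_stop=(.065,-.025),tip_left=(.05,.018),tip_right=(.05,-.018),pad_left=(0,.0137),pad_right=(0,-.0137))
for n,x in dict(stage=[(.5152,-.0453),(.5194,-.0436),(.5197,-.0442)],end_stop=[(.5397,-.0505),(.5388,-.0456),(.5377,-.0482)],side_stop=[(.5809,-.0808),(.5795,-.0867),(.5802,-.0793)],tip_left=[(.5739,-.0333),(.573,-.0383)],tip_right=[(.5638,-.074),(.5644,-.0714),(.5664,-.0747)],pad_left=[(.5216,-.0331),(.5214,-.0316),(.5222,-.028)],pad_right=[(.518,-.0612),(.5177,-.0571)]).items():
    for q in x: S.append(N[n]); W.append(q); w.append(1)
Rm,t,yaw=fit(S,W,w); print(t,yaw); print(np.round(1e3*((np.array(W)-t)@Rm-S),1).tolist())
np.savez("stage.npz",Rm=Rm,t=t,yaw=yaw)
P=(at_z("wrist",[[315,110],[357,105],[365,172],[322,178]],.016,p,R)[:,:2]-t)@Rm
print(np.round(P*1e3,1).tolist(),P.mean(0))
print(np.round(((at_z("top",[[339,178],[364,177],[366,215],[341,216]],.016)[:,:2]-t)@Rm)*1e3,1).tolist())
im=cv2.imread("pics/top0.png")[140:320,260:460]; cv2.imwrite("pics/topc.png",cv2.resize(im,None,fx=3.3,fy=3.3,interpolation=cv2.INTER_CUBIC))
E
```

```text
[ 0.51898668 -0.04532493] -0.1797959296759231
[[0.3, 0.6], [-0.5, -0.1], [-4.0, -3.8], [-1.5, 0.8], [1.0, 1.8], [0.1, -1.8], [-3.7, -0.7], [0.1, 1.8], [0.5, 1.2], [1.3, -1.4], [-0.5, 3.3], [-1.1, 0.5], [2.3, 1.2], [1.9, -4.9], [1.3, 2.5], [1.9, 3.7], [1.9, -1.4], [-0.8, -2.2], [-0.7, 0.5], [1.9, -2.4], [0.4, -1.2], [-0.1, 0.2], [0.1, 3.9], [1.9, -2.1], [0.8, 1.9]]
[[41.4, -0.4], [33.5, 47.3], [111.1, 62.8], [120.9, 11.5]] [0.07671926 0.03030261]
[[107.2, 61.9], [117.2, 11.2], [40.0, -3.9], [30.2, 46.3]]
```

```bash
cat >> h.py <<'E'
f_=np.load("stage.npz"); Rm,t0,yaw=f_["Rm"],f_["t"],float(f_["yaw"])
c_,s_=np.cos(yaw),np.sin(yaw)
TR=np.column_stack([[c_,s_,0],[s_,-c_,0],[0,0,-1]])   # tool x = stage x
def w(x,y,z): return np.r_[Rm@[x,y]+t0,z]
def st(p): return Rm.T@(np.array(p[:2])-t0)
def F():
    f=np.array(env.sense()["wrist_force"]); return np.r_[Rm.T@f[:2],f[2]]
def push(start,d,fast,thr,maxd,z):
    """from stage xy start, move along d: 'fast' m quickly, then 1 mm steps until reaction>thr"""
    d=np.array(d,float); start=np.array(start,float); env.movel(w(*start,z),TR,0.08); env.pause(.1); f0=F()
    env.movel(w(*(start+d*fast),z),TR,0.06); env.pause(.1); print("after fast",np.round(F()-f0,1))
    s=fast
    while s<maxd:
        s+=.001; env.movel(w(*(start+d*s),z),TR,0.03); r=-(F()-f0)[:2]@d
        if r>thr: break
    e=env.sense(); print("end s",round(s,4),"f",np.round(F()-f0,1),"xy",np.round(st(e["ee_pos"])*1e3,1),"t",round(e["t"],2))
    return s
E
python3 - <<'E'
from h import *
effector.grasp(5)
env.reach(w(.078,.088,.12),TR); print(env.sense()["t"],env.sense()["gripper_width"])
env.movel(w(.078,.088,.0115),TR,.15); print(F(),env.sense()["ee_pos"])
push((.078,.088),(0,-1),.038,4,.052,.0115)
s=env.sense(); im,d=viewer.read_camera("wrist"); cv2.imwrite("pics/w2.png",im[:,:,::-1])
E
```

```text
7.975 0.00047529331983839693
[ 0.10555554 -0.41873654 -0.04699814] [0.61203381 0.0269073  0.01226123]
after fast [ 0.   0.3 -1.1]
end s 0.051 f [ 1.3  4.1 -0.2] xy [78.2 38. ] t 13.33
```

View pics/w2.png

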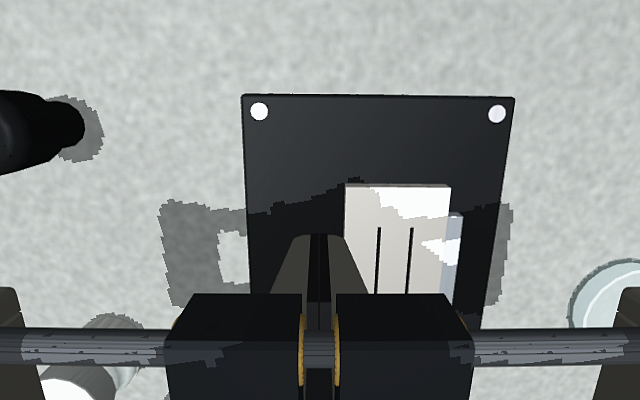

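The plate is now square against the side stop: its edge at column 450 meets the stop at 450–462, and its +x edge is at row 184. Next I'll push along -x.

Run:
```python
from h import *
x,y=st(env.sense()["ee_pos"])
env.movel(w(x,y+.006,.0115),TR,.08); env.movel(w(x,y+.006,.04),TR,.2); env.movel(w(.143,0,.04),TR,.25); env.movel(w(.143,0,.0115),TR,.15)
push((.143,0),(-1,0),.026,4,.042,.0115)
s=env.sense(); im,d=viewer.read_camera("wrist"); cv2.imwrite("pics/w3.png",im[:,:,::-1]); print(s["t"])
```

```text
after fast [-1.7 -0.4 -0.9]
end s 0.034 f [ 4.9 -1.  -0.4] xy [ 1.107e+02 -1.000e-01] t 17.77
17.7667
```

View pics/w3.png

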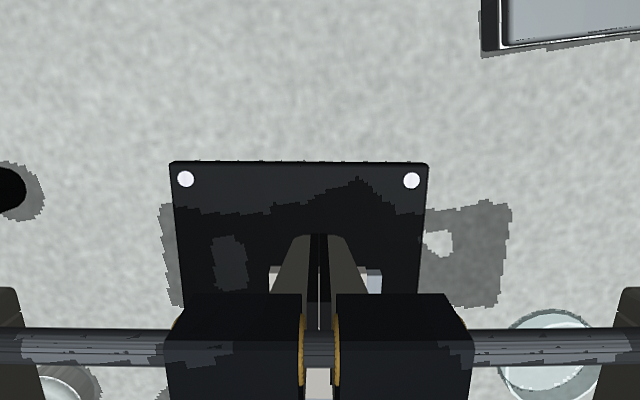

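The -x push ended with the finger at x = 110.7. With its 10 mm half width that puts the plate edge at about 100, so the plate is home on the end stop. I'll nudge it once more in -y, then move over the pads.

Run:
```python
from h import *
x,y=st(env.sense()["ee_pos"])
env.movel(w(x+.006,y,.0115),TR,.08); env.movel(w(x+.006,y,.04),TR,.2); env.movel(w(.076,.048,.04),TR,.25); env.movel(w(.076,.048,.0115),TR,.15)
push((.076,.048),(0,-1),.007,4,.016,.0115)
x,y=st(env.sense()["ee_pos"])
env.movel(w(x,y+.006,.0115),TR,.08); env.movel(w(x,y+.006,.11),TR,.25)
env.movel(w(.005,0,.13),TR,.25)
effector.release()
s=env.sense(); im,d=viewer.read_camera("wrist"); cv2.imwrite("pics/w4.png",im[:,:,::-1]); np.savez("w4.npz",im=im,d=d,p=s["ee_pos"],R=s["tcp_rot"]); print(s["t"],st(s["ee_pos"]),F())
```

```text
after fast [ 1.  -0.2  1. ]
end s 0.011 f [0.4 4.6 1.4] xy [76.1 38.1] t 20.82
23.475 [ 5.02366972e-03 -8.74442058e-06] [ 0.0496453   0.02755535 -0.15269634]
```

View pics/w4.png

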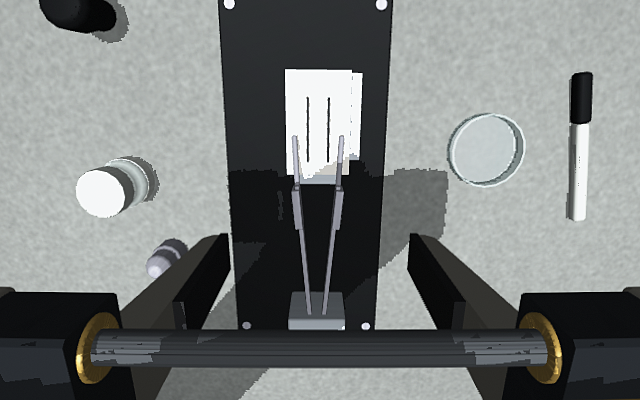

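The plate is flush on both stops: its -x edge meets the end stop near row 178, and its right edge meets the side stop at column 350. The tips are at (296,137) and (341,137), the lines at columns 308 and 328. I'll refine the centre and yaw from these.

Run:
```python
from h import *
f=np.load("w4.npz"); p,R=f["p"],f["R"]
def S(px,z): return np.round((at_z("wrist",px,z,p,R)[:,:2]-t0)@Rm*1e3,1).tolist()
print("tips",S([[295.5,137],[341.5,137]],.0235))
print("lines top/bot",S([[308,97],[308,161],[328,97],[328,161]],.016))
print("plate",S([[285.5,70],[351,70]],.016))
print("base corners edge",S([[221,5],[392,5],[236,320],[377,320],[246,325],[365,326],[229,4],[381,5]],.008))
print("pad outer",S([[291,192],[344,192]],.049))
for n in ["pad_left","pad_right","tip_left","tip_right","objective","oil_bottle"]:
    viewer.read_camera("wrist") if n=="pad_left" else 0
    print(n,[(np.round(st(r["at"])*1e3,1).tolist(),round(r["at"][2],3),round(r["score"],2)) for r in tip_of("wrist",n)[:1]])
```

```text
tips [[50.7, 17.1], [50.7, -18.0]]
lines top/bot [[80.2, 7.5], [30.8, 7.9], [80.2, -7.7], [30.8, -8.0]]
plate [[99.8, 24.2], [99.8, -24.8]]
base corners edge [[146.3, 71.6], [146.1, -54.9], [-121.7, 77.3], [-121.6, -55.3], [-127.1, 68.2], [-128.2, -44.3], [147.0, 65.6], [146.1, -46.7]]
pad outer [[14.0, 19.5], [14.0, -18.9]]
pad_left [([-0.1, 15.9], 0.038, 0.57)]
pad_right [([-2.4, -11.2], 0.042, 0.71)]
tip_left [([11.8, 161.6], -0.0, 0.68)]
tip_right [([49.0, -17.5], 0.021, 0.87)]
objective [([-53.4, 128.9], 0.002, 0.85)]
oil_bottle []
```

Run:
```python
from h import *
env.movel(w(0,0,.06),TR,.15); env.movel(w(0,0,.021),TR,.08); env.pause(.2)
f0=F(); np.save("f0.npy",f0); print(f0)
for g in (3,4,5):
    effector.grasp(g); env.pause(.3); s=env.sense()
    print(g,round(s["gripper_width"]*1e3,2),s["grasp_force"],np.round(F()-f0,2),round(s["t"],2))
    if s["gripper_width"]<.0235: break
im,d=viewer.read_camera("wrist"); cv2.imwrite("pics/w5.png",im[:,:,::-1])
```

```text
[ 0.44269186  0.39599298 -0.58878322]
3 32.23 2.927028314152267 [ 1.78  0.92 -0.61] 26.62
4 27.98 3.8979691247277515 [ 4.84  1.46 -2.44] 27.23
5 22.86 4.937491938471794 [ 5.18 -0.38 -1.92] 27.83
```

View pics/w5.png

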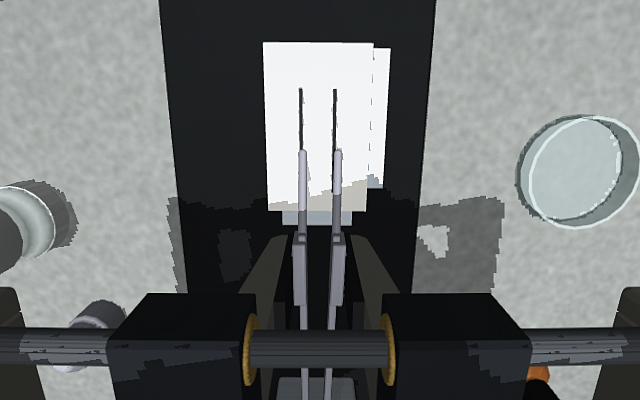

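The left tip is near (302,152) over a line at column 301, and the right tip near (337,152) over a line at column 335. A zoom will let me measure this accurately.

Run:
```python
from h import *
s=env.sense(); p,R=s["ee_pos"],s["tcp_rot"]
im,_=viewer.read_camera("wrist"); cv2.imwrite("pics/w6.png",cv2.resize(im[80:200,255:395,::-1],None,fx=5,fy=5,interpolation=cv2.INTER_NEAREST))
g=im.astype(int).sum(2)
for r in (100,125,140,146): print(r,g[r,295:345].tolist())
for r in (154,162): print(r,g[r,295:345].tolist())
print(s["gripper_width"],F()-np.load("f0.npy"),st(p),p[2])
def S(px,z): return np.round((at_z("wrist",px,z,p,R)[:,:2]-t0)@Rm*1e3,2).tolist()
for c in (300,302,304,335,337,339): print(c,"line",S([[c,120]],.016),"tip",S([[c,153]],.0215))
```

```text
100 [731, 731, 746, 765, 217, 140, 135, 357, 576, 763, 740, 731, 731, 731, 731, 731, 731, 731, 731, 731, 731, 731, 731, 731, 731, 731, 731, 731, 731, 731, 731, 731, 731, 731, 731, 732, 745, 765, 293, 130, 139, 236, 600, 763, 737, 731, 731, 731, 731, 731]
125 [731, 731, 743, 765, 348, 135, 138, 164, 657, 763, 740, 734, 731, 731, 731, 731, 731, 731, 731, 731, 731, 731, 731, 731, 731, 731, 731, 731, 731, 731, 731, 731, 731, 731, 731, 734, 762, 720, 99, 142, 103, 648, 567, 759, 736, 731, 731, 731, 731, 731]
140 [731, 732, 743, 765, 331, 118, 127, 204, 765, 755, 734, 731, 731, 731, 731, 731, 731, 731, 731, 731, 731, 731, 731, 731, 731, 731, 731, 731, 731, 731, 731, 731, 731, 731, 732, 743, 765, 402, 112, 127, 204, 765, 755, 734, 731, 731, 731, 731, 731, 731]
146 [731, 731, 740, 765, 531, 122, 116, 218, 765, 752, 734, 731, 731, 731, 731, 731, 731, 731, 731, 731, 731, 731, 731, 731, 731, 731, 731, 731, 732, 731, 731, 731, 731, 731, 731, 745, 765, 248, 114, 126, 222, 617, 757, 752, 743, 740, 737, 734, 731, 731]
154 [732, 742, 765, 373, 434, 533, 555, 587, 584, 553, 469, 288, 765, 744, 731, 731, 731, 731, 731, 731, 731, 731, 731, 731, 731, 731, 731, 731, 731, 731, 731, 731, 731, 731, 736, 762, 609, 217, 54, 405, 507, 539, 568, 588, 581, 531, 401, 424, 765, 740]
162 [731, 737, 764, 538, 431, 530, 562, 589, 584, 548, 475, 304, 568, 762, 737, 732, 731, 731, 731, 731, 731, 731, 731, 731, 731, 731, 731, 731, 731, 731, 731, 731, 731, 731, 731, 752, 765, 20, 28, 448, 518, 548, 577, 585, 573, 514, 331, 765, 743, 733]
0.02324022715966836 [ 5.34887351  1.37401332 -1.88991427] [4.39532096e-04 1.72422462e-05] 0.02111437410722936
300 line [[65.59, 8.37]] tip [[50.55, 8.31]]
302 line [[65.59, 7.41]] tip [[50.55, 7.36]]
304 line [[65.59, 6.45]] tip [[50.55, 6.41]]
335 line [[65.58, -8.4]] tip [[50.54, -8.33]]
337 line [[65.58, -9.36]] tip [[50.54, -9.28]]
339 line [[65.58, -10.31]] tip [[50.54, -10.23]]
```

View pics/w6.png

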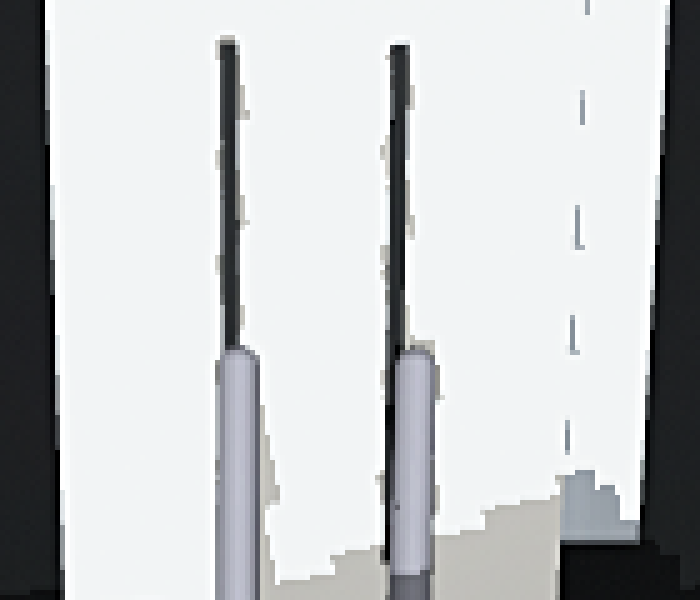

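The tips measure 7.27 and -9.66, against lines at 7.94 and -8.2. So they are about 1 mm off towards -y, which fits the wrist's +1.4 N, and the gap is about 0.8 mm too wide. I'll shift the tool by +0.75 mm and squeeze slightly more.

```bash
cat >> h.py <<'E'
def look(name=None):
    W=[];
    for _ in range(8): W.append(env.sense()["gripper_width"]); env.pause(.03)
    s=env.sense(); p,R=s["ee_pos"],s["tcp_rot"]; im,_=viewer.read_camera("wrist"); g=im.astype(int).sum(2)
    if name: cv2.imwrite(name,cv2.resize(im[80:200,255:395,::-1],None,fx=5,fy=5,interpolation=cv2.INTER_NEAREST))
    def cen(r,lo,hi,a,b):
        c=np.arange(lo,hi); v=g[r,lo:hi]; m=(v>a)&(v<b); return c[m].mean()
    L=[np.mean([cen(r,lo,hi,-1,320) for r in range(98,130)]) for lo,hi in((290,318),(320,350))]
    T=[np.mean([cen(r,lo,hi,380,600) for r in range(154,166)]) for lo,hi in((290,318),(320,350))]
    f=lambda px,z: ((at_z("wrist",px,z,p,R)[:,:2]-t0)@Rm*1e3)[:,1].round(2)
    print("w",np.round(np.array(W)*1e3,2),"lines",f([[L[0],114],[L[1],114]],.016),"tips",f([[T[0],156],[T[1],156]],.0215),"F",np.round(F()-np.load("f0.npy"),2),"xyz",np.round(st(p)*1e3,2),round(p[2],4),"gf",round(s["grasp_force"],2),"t",round(s["t"],2))
E
python3 - <<'E'
from h import *
look()
env.movel(w(0,.00075,.021),TR,.02); look()
effector.grasp(5.15); env.pause(.3); look()
E
```

```text
w [23.17 23.05 23.17 23.03 22.93 23.01 22.81 23.04] lines [ 8.19 -7.91] tips [ 7.45 -9.52] F [ 4.62 -0.39 -2.13] xyz [0.44 0.02] 0.0211 gf 4.94 t 28.2
w [22.88 23.28 23.06 22.86 22.97 23.16 23.03 22.54] lines [ 8.   -7.91] tips [ 7.68 -8.83] F [ 4.94 -0.73 -1.97] xyz [0.41 0.53] 0.0211 gf 4.94 t 28.77
w [21.94 22.1  22.23 22.45 22.71 22.27 22.24 22.36] lines [ 8.03 -7.91] tips [ 7.37 -8.33] F [ 4.74  0.4  -2.5 ] xyz [0.44 0.54] 0.0211 gf 5.09 t 29.62
```

Run:
```python
from h import *
env.movel(w(-.0002,.00125,.021),TR,.02); effector.grasp(5.08); env.pause(.4); look(); env.pause(.5); look("pics/w7.png")
```

```text
w [22.35 22.79 22.6  22.58 22.76 23.   22.24 22.67] lines [ 8.2  -7.97] tips [ 7.98 -7.97] F [ 5.34  0.35 -2.74] xyz [0.4  0.91] 0.0212 gf 5.02 t 30.8
w [22.94 22.86 22.86 22.91 22.46 22.57 22.56 22.68] lines [ 8.22 -7.95] tips [ 8.02 -7.95] F [ 5.15  0.32 -2.76] xyz [0.4  0.93] 0.0212 gf 5.02 t 31.62
```

View pics/w7.png

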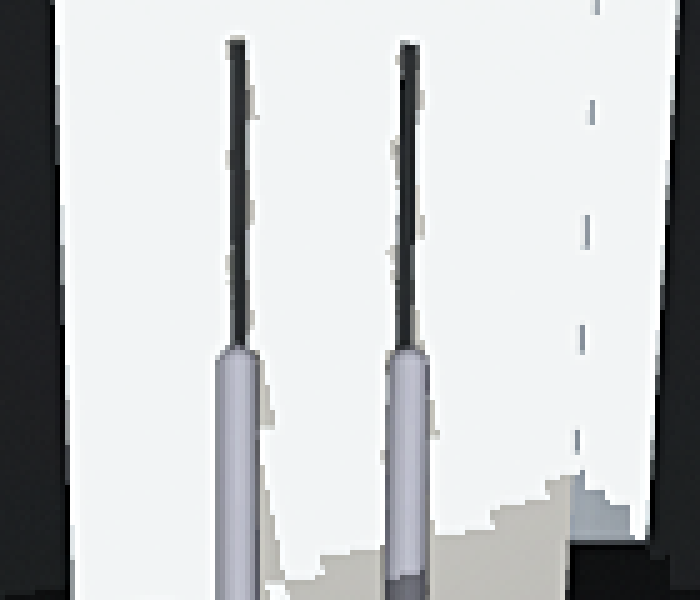

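Both tips now stand over their lines, at crop columns about 237 and 406. The gap is 16.0 mm and steady, and the plate is against both stops, so I'm handing in.

```bash
python3 -c "
from station import workorder
print(workorder.finish_job())"
```

```text
the job is handed in; nothing more can be done
None
```

The job is handed in: the plate is home against both stops, and the tweezers are held squeezed at about a 16.0 mm gap, with each tip within about 0.2 mm of its line in the last wrist view.

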